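# Pin the slanted cabinet door shut

### The job

Slide the low cabinet's beige door fully shut, so that the hole of the blue knuckle on the door lies over the hole of the steel knuckle on the frame. Then take the red-handled steel pin out of its wooden block and thread it down through both knuckles until its collar sits on the blue one, and let go. Leave the crockery, the basket and the spoons where they are.

Things in the scene. Friction and masses are not known exactly. Their poses are not given: they have to be found in the camera images.
- door (a joint): Beige sliding door (140 mm wide, 148 mm along the slope) on the cabinet's sloping face. Value in m: 0 = fully shut, against its stop, the two knuckles' holes then in line; grows to 0.13 as the door slides open along +y of frame_knuckle. About 1.5 N of friction; stays where it is left. To shut it, move it along -y of frame_knuckle until it meets the stop.
- cabinet: Low beige cabinet, fixed, 280 mm deep (x), 340 mm wide (y); origin at the centre of its underside, x to its back. Front 70 mm high; from the front edge the face slopes up and back at 30 degrees for 277 mm to a flat strip 40 mm deep, 209 mm high. Door, pull and knuckles stand square on the slope: pull and holes lean 30 degrees from vertical, tops towards the front (robot side).
- door_grip (a point): Point in the door's pull, a grey block 50 mm along the slope, 16 mm wide (along y of frame_knuckle), standing 48 mm up from the door. The point is on its mid-line, 15 mm below its upper end, 33 mm above the door and 45 mm above the slope, measured along z. Axes as frame_knuckle. It can be pinched across its 16 mm width and slid, or pushed from the side.
- door_hole (a point): Centre of the upper mouth of the hole in the blue knuckle that moves with the door: a plate 18 mm thick, 44 mm wide (y), 72 mm along the slope, held by a blue upright at its door end. Round through hole, 15.5 mm in diameter, 2 mm chamfer. The mouth is 65 mm above the slope, measured along the hole. Axes as frame_knuckle.
- frame_knuckle: Fixed steel knuckle: plate 44 x 44 x 18 mm on two 26 mm legs. Origin on its hole's axis at the slope's surface; z along the hole, up out of the slope (30 degrees from vertical), x up the slope, y along the door's travel towards open. With the door shut the blue knuckle lies above it (3 mm gap, z = 47 to 65 mm), the holes in line; 26 mm free space below.
- frame_hole (a point): Centre of the upper mouth of the steel knuckle's hole, at z = 44 mm in the frame of frame_knuckle; round through hole 15.5 mm in diameter, 2 mm chamfer. Axes as frame_knuckle.
- pin_center (a point): Middle of the loose pin, 114 mm long, about 120 g; z from tip to handle. From the tip: 62 mm steel shank 12 mm in diameter, its last 12 mm a cone (5 mm at the point); collar 32 mm in diameter, 6 mm thick; round red handle 24 mm in diameter, 46 mm long, its middle 34 mm above this point. Starts upright, collar on the block. Fully home, this point is at z = 60 mm in frame_knuckle.
- rest: Wooden block 66 x 66 x 70 mm high, fixed to the counter, with a vertical through hole 17 mm in diameter in its centre in which the pin stands; it stands beside the cabinet, left or right. Origin at the centre of its underside.
- teapot: Blue ceramic teapot with white lid (lid does not come off), 125 mm high, body 116 mm in diameter, 200 mm from spout (-x) to handle (+x). Origin at the centre of its underside. Stands on the other side of the cabinet from the block. Leave alone.
- bowl: Clear glass bowl, 120 mm wide, 55 mm high, origin at the centre of its underside. Leave alone.
- mug: White mug, 76 mm wide, 85 mm high, origin at the centre of its underside. Leave alone.
- basket: Orange plastic dish basket, 260 x 190 mm, 108 mm high, origin at the centre of its underside. Leave alone.
- spoon0: Steel spoon 1 of 4, 140 mm long, 8 mm high, lying flat on the counter in front of the cabinet, roughly along x, in a row. Leave alone.
- spoon1: Steel spoon 2 of 4, 140 mm long, 8 mm high, lying flat on the counter in front of the cabinet, roughly along x, in a row. Leave alone.
- spoon2: Steel spoon 3 of 4, 140 mm long, 8 mm high, lying flat on the counter in front of the cabinet, roughly along x, in a row. Leave alone.
- spoon3: Steel spoon 4 of 4, 140 mm long, 8 mm high, lying flat on the counter in front of the cabinet, roughly along x, in a row. Leave alone.
- pin: The same pin, its origin at its tip, 57 mm below pin_center along its axis; same axes.
Mind the look-alikes: they are no part of the job. What is shaped like the pin but black or white is not meant.

How it is judged:
At the end, for the whole second after the job is handed in: The door is shut (within 5 mm of its stop), and the pin stands handle up through both knuckles, in line with their holes (middle within 4 mm of the axis each way, axis within 0.13 rad), its collar within 5 mm of the blue knuckle's top, let go and at rest (value of joint door below 0.005 m and x of pin_center in the frame of frame_knuckle between -0.004 and 0.004 m and y of pin_center in the frame of frame_knuckle between -0.004 and 0.004 m and z of pin_center in the frame of frame_knuckle between 0.05 and 0.065 m and angle between the z axis of pin_center and the z axis of frame_knuckle, either way round below 0.13 rad and angle between pin_center's own z axis and vertical below 0.8 rad and linear speed of pin below 0.02 m/s); the robot touches nothing.
It fails at once if teapot, bowl, mug or basket shoved more than 30 mm from its place (distance of any of teapot, bowl, mug, basket from where it was at the start of the episode above 0.03 m).
It fails at once if a spoon shoved more than 30 mm from its place (distance of any of spoon0, spoon1, spoon2, spoon3 from where it was at the start of the episode above 0.03 m).
It also fails if it takes over 64 s, if anything falls off the work surface, if the arm or the gripper's body presses on something with over 40 N, if the wrist force passes 120 N, or if a joint passes its speed limit or range.

### The arm

A 6-joint arm with a two-finger parallel gripper is mounted at the origin on the work surface. World frame = base frame: x ahead of the robot, y to its left, z up, the work surface at z = 0. Lengths are in m, angles in rad, forces in N, time in s.
With the tool pointing down it reaches from about 0.3 to 0.775 m from the base axis. Payload 14.6 kg.
Tool frame: the origin (TCP) lies between the finger pads; the fingertips stand 19 mm ahead of it and the grasp point (between the pads) is the TCP; z points along the fingers, y is the direction in which the jaws open and shut (so a half turn about z gives the same grasp; the last joint's range is limited). The gripper opens to 94 mm and grips with 3 to 60 N. Pads are 16 mm wide; open, the fingers measure 119 mm over their backs; the gripper's body (75 mm by 177 mm) begins 78 mm behind the grasp point.
Start: joints at [1.137, 0.3, 1.521, -0, 1.321, -0.067], TCP at [0.197, 0.513, 0.224] pointing down, gripper open.
Joint ranges: [-3.03, 3.03], [-0.79, 2.21], [0.23, 2.52], [-1.04, 4.18], [0, 3.07], [-2.55, 2.55]. Speed limits (rad/s): [2.22, 2.22, 2.57, 3.14, 3.14, 3.14].

### API

Orientations are given as [roll, pitch, yaw] about the fixed x, y, z axes, in that order (R = Rz(yaw) Ry(pitch) Rx(roll)).
In Python, from station import telemetry, vision, ctrl gives the robot as it stands. The module is installed in compiled form; this text tells all that it offers.
- The arm moves only by the shell command python3 -m creep 'ROWS' [FORCE]. ROWS is JSON, a list of rows, each a list of 3 entries, a list of its own where there are three numbers: the shift along the tool's x, y, z in units of 50 mm (1.0 is 50 mm), then the turn about the tool's z in units of 8 degrees (1.0 is 8 degrees), then the opening, from 0 (shut) to 1 (fully open). In form: [[[tx, ty, tz], twist, gripper], ...]. A call has 1 to 12 rows; each row is the pose to reach, as a shift and turn from the pose commanded when the call began, along the tool's axes at that moment; what a row does not reach only later rows make up. A row lasts 1/10 s, in which the tool goes at most 50 mm and 8.59 degrees, less where a joint would pass 70% of its speed; a pose out of reach is approached as far as the arm can. A call with a gripper value outside its range is refused whole. The fingers move at their own pace and stop on an object; FORCE is the grip in N (left out, the last holds). Time passes only in rows, so rows that repeat a pose let the fingers close. It gives the time, the measured TCP pose, the force and the opening at its end, in the units of the state.
- telemetry.get_obs(): the state, without advancing time (a new reading comes with each control period).
- vision.camera(name): name is "scene" or "top"; returns a dict with "img" (400x640x3 uint8, red, green, blue), "depth" (400x640 float32, m along the optical axis (not along the pixel's ray), 0 where there is no reading), "vertical_fov" (degrees; the focal length in pixels is half the picture's height over the tangent of half this angle, whatever the lens; pixels are square), "cx", "cy" (the principal point, pixels), "extrinsics" (4x4, takes a point from camera to world coordinates). Camera axes: x right, y down, z forward; pixel columns grow to the right and rows downward; lengths in m; the calibration is good to about 2 mm. A picture is of the moment at which its call begins.
- ctrl.hand_in(): hands the job in, once; it reports no verdict.
The state is a dict: "time_s": time; "qpos": joint angles; "joint_vel": joint speeds; "tau": joint torques, N m; "ee_pos": TCP position; "eef_rot": TCP orientation; "force": force on the tool from outside, world axes, zero at the start; "moment": the same for the moment, N m; "grip_width": finger opening in m.
Only numpy, scipy, OpenCV 4.12 (cv2) and the standard library are available. Lean on these libraries where they do the work, as an engineer would, in place of code of your own. Each camera call takes 0.05 s, during which the arm holds its last target.

## Working session

There is one attempt and no reset: what is moved stays moved. The work goes in short steps, Python scripts to look and compute and a shell command to move; the robot and the scene stay as the last step left them, time stands still between calls to the robot, and variables do not carry over. Pictures are saved under pics/ and viewed, and the job is handed in when it is done.

```bash
mkdir -p pics
cat > h.py <<'E'
import numpy as np, cv2
from station import telemetry, vision, ctrl
def cam(n):
    c=vision.camera(n); c['f']=200/np.tan(np.radians(c['vertical_fov']/2)) if c['img'].shape[0]==400 else 0
    return c
def save(c,name,crop=None,s=1):
    im=c['img'][:,:,::-1]
    if crop: x0,y0,x1,y1=crop; im=im[y0:y1,x0:x1]
    cv2.imwrite('pics/'+name,cv2.resize(im,None,fx=s,fy=s,interpolation=cv2.INTER_CUBIC))
def pt(c,u,v,d=None):
    if d is None: d=c['depth'][int(round(v)),int(round(u))]
    p=np.array([(u-c['cx'])/c['f']*d,(v-c['cy'])/c['f']*d,d,1]); return (c['extrinsics']@p)[:3]
def ray(c,u,v):
    o=c['extrinsics'][:3,3]; r=c['extrinsics'][:3,:3]@np.array([(u-c['cx'])/c['f'],(v-c['cy'])/c['f'],1]); return o,r/np.linalg.norm(r)
def onz(c,u,v,z):
    o,r=ray(c,u,v); return o+r*(z-o[2])/r[2]
def meet(c1,p1,c2,p2):
    o1,r1=ray(c1,*p1); o2,r2=ray(c2,*p2)
    A=np.array([r1,-r2]).T; s=np.linalg.lstsq(A,o2-o1,rcond=None)[0]
    a=o1+s[0]*r1; b=o2+s[1]*r2; return (a+b)/2, np.linalg.norm(a-b)
E
python3 - <<'E'
from h import *
np.set_printoptions(precision=4,suppress=True)
print(telemetry.get_obs())
for n in('scene','top'):
    c=cam(n); save(c,n+'0.png'); print(n,c['vertical_fov'],c['cx'],c['cy'],c['extrinsics'], (c['depth']>0).mean())
E
```

```text
{'time_s': 0.0, 'qpos': array([ 1.1374,  0.3005,  1.5216, -0.    ,  1.3207, -0.0666]), 'joint_vel': array([-0.0002, -0.0014,  0.0002, -0.0005,  0.0029,  0.0009]), 'tau': array([ -0.0028, -53.1793, -35.2741,   0.0707,   0.0244,  -0.0001]), 'ee_pos': array([0.1971, 0.5132, 0.2239]), 'eef_rot': array([-3.1404, -0.    ,  2.7748]), 'force': array([0.022 , 0.473 , 0.1934]), 'moment': array([ 0.0006, -0.031 , -0.0329]), 'grip_width': 0.094305932709162}
scene 45.62737141126574 323.1771005686535 205.46036051126998 [[ 0.3019  0.5529 -0.7766  1.7571]
 [ 0.9533 -0.17    0.2495 -0.3204]
 [ 0.0059 -0.8157 -0.5784  1.0744]
 [ 0.      0.      0.      1.    ]] 0.9265390625
top 52.029687088982925 314.56555329819895 206.5936720546244 [[-0.0201 -0.9863  0.1635  0.3517]
 [-0.9996  0.0231  0.0164  0.0727]
 [-0.02   -0.1631 -0.9864  1.3438]
 [ 0.      0.      0.      1.    ]] 0.99603515625
```

View pics/scene0.png

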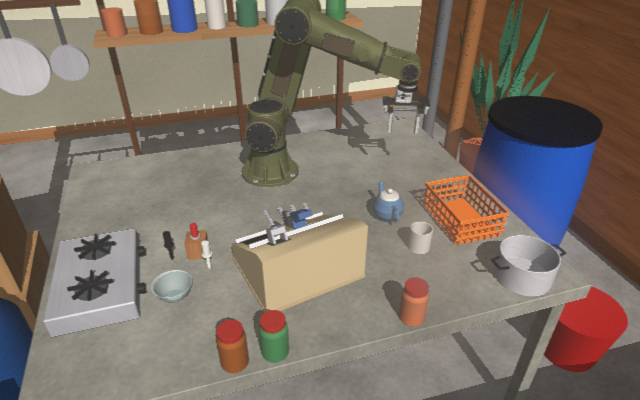

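View pics/top0.png

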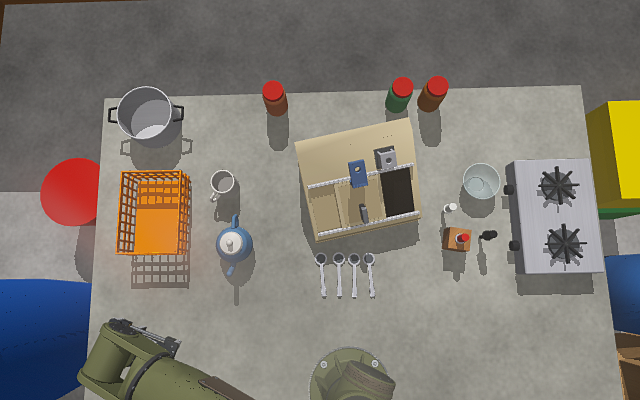

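Top view: the open door's blue knuckle is at about (358,173) and the steel knuckle at (386,158). The pull is at (364,213). The red-handled pin is in its block at (460,238), with a white look-alike at (450,207) and a black one at (488,235). I'll enlarge these.

Run:
```python
from h import *
c=cam('top'); save(c,'topc.png',(290,110,510,260),3.6)
c=cam('scene'); save(c,'scenec.png',(150,190,370,310),3.6)
```

```text
(no output)
```

View pics/topc.png

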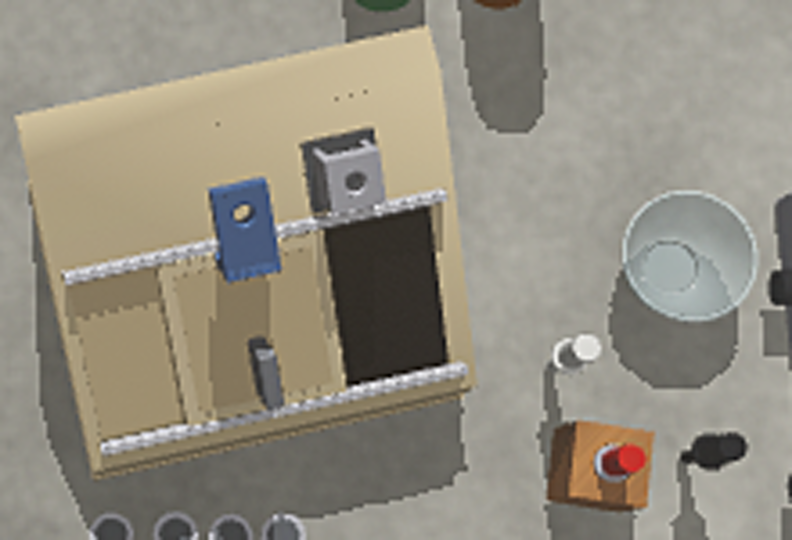

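View pics/scenec.png

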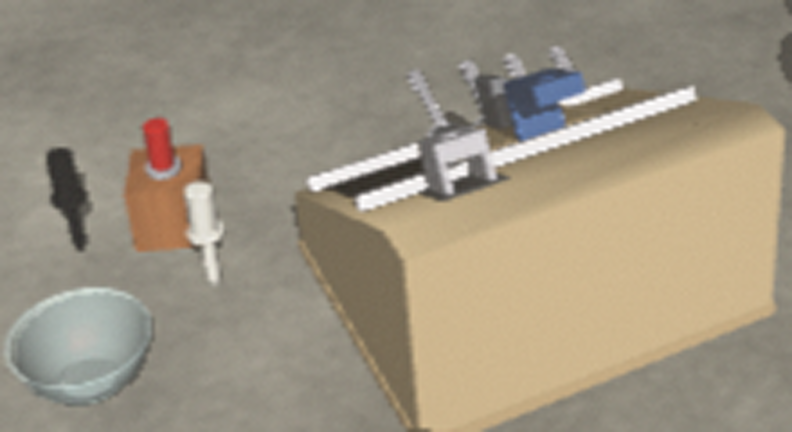

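Confirmed: the red pin stands in the wooden block, at crop (625,460), which is full-image (463.6,237.8). The white and black look-alikes stand outside the block. The blue hole is at crop (244,212) and the steel hole at (356,181). Next I'll fit the slope from depth and measure points in both views.

```bash
cat >> h.py <<'E'
np.set_printoptions(precision=4,suppress=True)
def cloud(c):
    v,u=np.mgrid[0:400,0:640]; d=c['depth']
    P=np.stack([(u-c['cx'])/c['f']*d,(v-c['cy'])/c['f']*d,d],-1)
    return P@c['extrinsics'][:3,:3].T+c['extrinsics'][:3,3]
E
python3 - <<'E'
from h import *
ct=cam('top'); cs=cam('scene')
np.savez('cal.npz')
import pickle; pickle.dump((ct,cs),open('v0.pkl','wb'))
for n,c in(('top',ct),('scene',cs)):
    P=cloud(c); hsv=cv2.cvtColor(c['img'],cv2.COLOR_RGB2HSV).astype(int)
    print(n)
    if n=='top':
        # slope: beige surface region upper strip right & left of knuckles
        m=np.zeros((400,640),bool); m[120:180,300:420]=True
        m&=(hsv[...,0]>12)&(hsv[...,0]<28)&(hsv[...,1]>50)&(c['depth']>0)
        Q=P[m]; Q=Q[(Q[:,2]>0.08)]
        rng=np.random.default_rng(0); best=0
        for i in range(500):
            a=Q[rng.choice(len(Q),3,False)]; nn=np.cross(a[1]-a[0],a[2]-a[0])
            if np.linalg.norm(nn)<1e-5: continue
            nn/=np.linalg.norm(nn); nn*=np.sign(nn[2])
            if nn[2]>0.95: continue
            k=(abs((Q-a[0])@nn)<.003)
            if k.sum()>best: best=k.sum(); K=k
        S=Q[K]; o=S.mean(0); nz=np.linalg.svd(S-o)[2][2]; nz*=np.sign(nz[2])
        print('slope',best,len(Q),o,nz,'tilt',np.degrees(np.arccos(nz[2])))
        y=np.cross([0,0,1],-nz*[1,1,0]); y=np.array([-nz[1],nz[0],0]);y/=np.linalg.norm(y); y*=np.sign(y[1])
        x=np.cross(y,nz); print('x',x,'y',y,'yaw',np.degrees(np.arctan2(x[1],x[0])))
        np.savez('fr.npz',o=o,R=np.array([x,y,nz]))
    F=np.load('fr.npz'); L=(P-F['o'])@F['R'].T
    blue=(hsv[...,0]>100)&(hsv[...,0]<125)&(hsv[...,1]>100)
    box=(abs(L[...,0])<.3)&(abs(L[...,1])<.2)
    b=blue&box&(L[...,2]>.02)
    print('blue n',b.sum(),'pix',np.argwhere(b).mean(0)[::-1],'z pct',np.percentile(L[b][:,2],[5,25,50,75,95]))
    t=b&(L[...,2]>.058); print(' blue top x,y range',L[t].min(0),L[t].max(0))
    g=(hsv[...,1]<40)&box&(L[...,2]>.03)&(L[...,2]<.06)
    print('steel?',g.sum(),L[g].min(0),L[g].max(0))
    red=((hsv[...,0]<6)|(hsv[...,0]>174))&(hsv[...,1]>150)
    n_,lab,st,cen=cv2.connectedComponentsWithStats(red.astype(np.uint8))
    for i in range(1,n_):
        if st[i,4]>10: print('red',st[i],cen[i],P[lab==i].mean(0),P[lab==i][:,2].max())
E
```

```text
top
slope 2824 4703 [ 0.6908 -0.0374  0.1895] [-0.4678 -0.0964  0.8785] tilt 28.532252056656652
x [0.8605 0.1773 0.4777] y [-0.2018  0.9794 -0.    ] yaw 11.645123789843405
blue n 380 pix [325.4105 196.3868] z pct [0.0602 0.0627 0.0646 0.0669 1.1621]
 blue top x,y range [-0.073  -0.0027  0.0582] [0.2791 0.1763 1.1621]
steel? 363 [-0.1914 -0.0991  0.0309] [0.0011 0.0406 0.0592]
red [392  77  21  21 348] [402.2701  86.8132] [ 0.9237 -0.1883  0.1384] 1.3437968168180783
red [427  76  22  20 334] [437.5838  85.4072] [ 0.9266 -0.299   0.1353] 1.3437968168180783
red [262  80  21  22 341] [272.4721  90.5249] [0.9253 0.2179 0.1344] 1.3437968168180783
red [  40  158   60   68 3286] [ 71.1808 191.6369] [ 0.7468  1.2096 -0.4634] 1.3437968168180783
red [458 234  11   8  63] [463.4127 237.2381] [ 0.4522 -0.3476  0.118 ] 0.12816175110886374
scene
blue n 81 pix [302.6173 216.9877] z pct [0.0214 0.0253 0.0514 0.0569 0.061 ]
 blue top x,y range [-0.0093  0.0001  0.058 ] [0.0034 0.0385 0.0615]
steel? 185 [-0.1937 -0.0983  0.0301] [0.0052 0.0412 0.0595]
red [190 223   8  14  81] [193.6049 229.5926] [ 0.4607 -0.35    0.1047] 0.12497981320856721
red [ 545  287   82   85 4324] [586.1404 331.0698] [ 0.8199  1.1575 -0.5232] 1.074419956962596
red [260 310  25  23 453] [272.1766 321.0684] [ 0.9357 -0.1915  0.128 ] 0.1352624409432689
red [217 320  26  24 498] [229.4699 331.4076] [ 0.9412 -0.3009  0.1334] 1.074419956962596
```

```bash
python3 - <<'E'
from h import *
import pickle; ct,cs=pickle.load(open('v0.pkl','rb'))
F=np.load('fr.npz')
for n,c in(('top',ct),('scene',cs)):
    P=cloud(c); L=(P-F['o'])@F['R'].T
    hsv=cv2.cvtColor(c['img'],cv2.COLOR_RGB2HSV).astype(int)
    w=(hsv[...,1]<45)&(hsv[...,2]>175)&(abs(L[...,1])<.2)&(abs(L[...,0])<.3)&(abs(L[...,2])<.05)
    k,lab,st,cen=cv2.connectedComponentsWithStats(w.astype(np.uint8),connectivity=8)
    for i in range(1,k):
        if st[i,4]>25:
            Q=P[lab==i]; m=Q.mean(0); d=np.linalg.svd(Q-m)[2][0]; d*=np.sign(d[1])
            print(n,st[i],m,d,'yaw',np.degrees(np.arctan2(-d[0],d[1])))
# counter height check; cabinet top strip
    Q=P[(abs(P[...,0]-.45)<.05)&(abs(P[...,1]+.15)<.05)]
    print('counter z',np.median(Q[:,2]), Q[:,2].std())
E
python3 - <<'E'
from h import *
import pickle; ct,cs=pickle.load(open('v0.pkl','rb'))
# top-face edges of the cabinet back strip by Canny/hough
g=cv2.cvtColor(ct['img'],cv2.COLOR_RGB2GRAY)[110:250,285:430]
l=cv2.HoughLinesP(cv2.Canny(g,60,150),1,np.pi/360,40,minLineLength=60,maxLineGap=6)
for a in l[:,0]: print(a+[285,110,285,110], np.degrees(np.arctan2(-(a[3]-a[1]),a[2]-a[0])))
save(ct,'k.png',(340,140,410,190),10); save(cs,'ks.png',(255,200,325,250),10); save(ct,'pull.png',(340,190,400,230),10)
E
```

```text
top [394 162  20   8  39] [ 0.6649 -0.172   0.1707] [-0.2393  0.9626  0.1268] yaw 13.957440091136817
top [307 176  43  13  97] [0.6199 0.0525 0.1695] [-0.2084  0.978   0.0123] yaw 12.03052098670032
top [397 210  23   7  40] [ 0.5318 -0.195   0.0921] [-0.1848  0.9828  0.0037] yaw 10.651599308010615
top [318 228  25   7  47] [0.483  0.0473 0.0927] [-0.1806  0.983  -0.0318] yaw 10.41162296419625
counter z 0.0022271047414992307 0.008852284210719649
scene [305 212  18   7  50] [0.4949 0.0548 0.0992] [-0.7464  0.3435 -0.57  ] yaw 65.28645750353739
scene [271 214  73  30 368] [ 0.6507 -0.0339  0.1817] [-0.3456  0.9159 -0.2043] yaw 20.672700886860937
scene [236 230  31  13 111] [ 0.5286 -0.1756  0.0885] [-0.1936  0.9811  0.0039] yaw 11.165393036935026
scene [249 239  20  10  83] [ 0.6661 -0.1717  0.1663] [-0.1756  0.9838  0.0355] yaw 10.122483051390187
counter z 3.182721997929683e-05 0.14934134165279367
[288 143 408 116] 12.68038349181982
[315 240 418 217] 12.58769338164879
[299 162 315 241] -78.55066201149997
[317 233 418 210] 12.82878287145542
[319 235 417 213] 12.65255650055797
```

View pics/k.png

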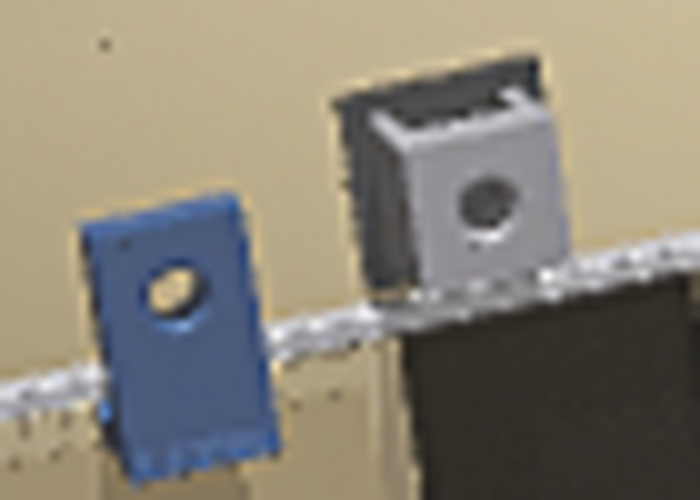

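View pics/ks.png

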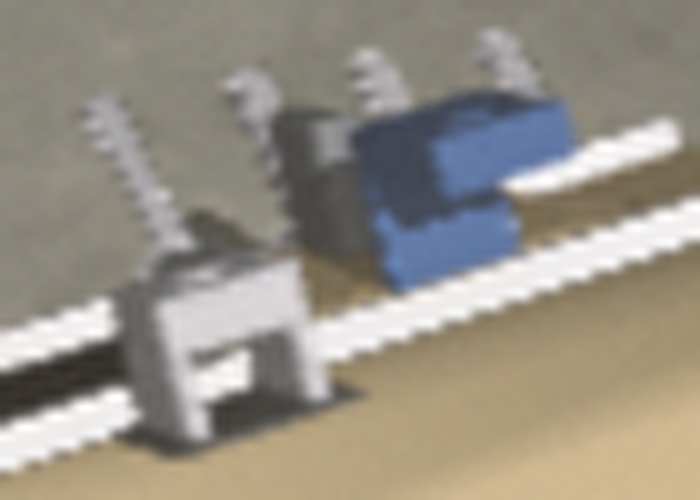

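View pics/pull.png

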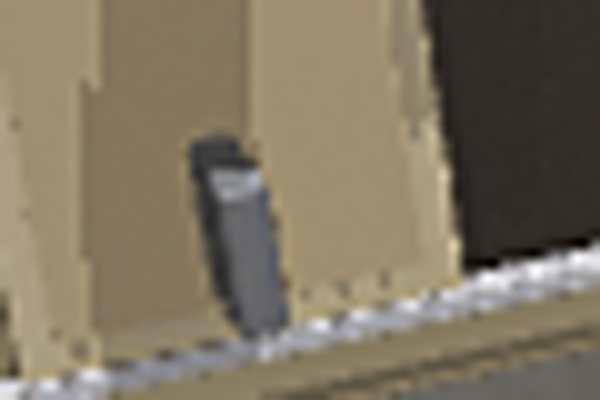

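```bash
cat > m1.py <<'E'
from h import *
import pickle; ct,cs=pickle.load(open('v0.pkl','rb'))
for a,z in(((288,143,408,116),.209),((315,240,418,217),.07),((317,233,418,210),.095),((319,235,417,213),.09)):
    d=onz(ct,a[0],a[1],z)-onz(ct,a[2],a[3],z); print('yaw',np.degrees(np.arctan2(-d[0],d[1])),np.linalg.norm(d))
k=lambda p,o:((p[0]+.5)/10-.5+o[0],(p[1]+.5)/10-.5+o[1])
T=(340,140);S=(255,200)
E1=meet(ct,k((405,142),T),cs,k((303,262),S)) # not same corner placeholder
# top view left = +y; scene view right=+y
L_=meet(ct,k((405,145),T),cs,k((303,262),S)); R_=meet(ct,k((552,110),T),cs,k((160,302),S))
print('steel back edge +y',L_,'-y',R_, np.linalg.norm(L_[0]-R_[0]))
B1=meet(ct,k((82,225),T),cs,k((568,102),S)); B2=meet(ct,k((238,193),T),cs,k((440,140),S))
print('blue back edge',B1,B2,np.linalg.norm(B1[0]-B2[0]))
E
python3 m1.py
```

```text
yaw 11.677507850153692 0.35657269795162927
yaw 11.34587303789997 0.32945633736311586
yaw 11.602064599997986 0.31795261826367366
yaw 11.419868803572351 0.3091900088415862
steel back edge +y (array([ 0.6828, -0.0939,  0.2269]), np.float64(0.004052877551214273)) -y (array([ 0.6912, -0.1367,  0.2283]), np.float64(0.0013930551539820346)) 0.04357136641359939
blue back edge (array([ 0.656 , -0.0033,  0.2463]), np.float64(0.0004519501125651552)) (array([ 0.664 , -0.0457,  0.2471]), np.float64(0.0012437620409417724)) 0.043159829723974606
```

```bash
cat >> h.py <<'E'
psi=np.radians(11.5); cp,sp=np.cos(psi),np.sin(psi)
X=np.array([.8660*cp,.8660*sp,.5]);Y=np.array([-sp,cp,0]);Z=np.array([-.5*cp,-.5*sp,.866])
FR=np.array([X,Y,Z])
E
python3 - <<'E'
from h import *
import pickle; ct,cs=pickle.load(open('v0.pkl','rb'))
k=lambda p,o,s=10:((p[0]+.5)/s-.5+o[0],(p[1]+.5)/s-.5+o[1])
T=(340,140)
M=np.array([.687,-.1153,.2276]); O=M-.022*X-.044*Z; print('O',O)
def onplane(c,uv,p,n):
    o,r=ray(c,*uv); return o+r*((p-o)@n)/(r@n)
for nm,uv,h in(('steel hole',k((488,206),T),.044),('blue hole',k((174,297),T),.065)):
    q=onplane(ct,uv,O+h*Z,Z); print(nm,uv,q,FR@(q-O))
# slope height check from depth
P=cloud(ct); hsv=cv2.cvtColor(ct['img'],cv2.COLOR_RGB2HSV)
L=(P-O)@FR.T
m=(abs(L[...,0]-.05)<.03)&(abs(L[...,1]-.05)<.1)&(abs(L[...,2])<.02); print('slope z',np.median(L[m][:,2]),m.sum())
# pull: depth points
m=(abs(L[...,1]-.1)<.08)&(L[...,2]>.052)&(L[...,2]<.075)&(L[...,0]<-.06); print(m.sum(),np.argwhere(m).mean(0)[::-1],L[m].min(0),L[m].max(0),L[m].mean(0))
T=(340,190)
for uv in((218,180),(262,170),(286,325),(245,335),(195,145)): 
    for h in(.06,): q=onplane(ct,k(uv,T),O+h*Z,Z); print('pull',k(uv,T),FR@(q-O))
# pin / block
save(ct,'blk.png',(435,220,485,260),12); save(cs,'blks.png',(175,215,220,265),12)
E
```

```text
O [ 0.6899 -0.1147  0.1785]
steel hole (388.35, 160.15) [ 0.6672 -0.1202  0.2158] [-0.0016 -0.0008  0.044 ]
blue hole (356.95, 169.25) [ 0.6381 -0.0288  0.2342] [-0.0012  0.0945  0.065 ]
slope z 0.000802973294136452 1469
831 [376.9531 296.3971] [-0.4977  0.0206  0.052 ] [-0.1198  0.1799  0.075 ] [-0.4261  0.1003  0.0632]
pull (361.35, 207.55) [-0.1183  0.1001  0.06  ]
pull (365.75, 206.55) [-0.1183  0.087   0.06  ]
pull (368.15, 222.05) [-0.1679  0.0877  0.06  ]
pull (364.05, 223.05) [-0.1681  0.1001  0.06  ]
pull (359.05, 204.05) [-0.1061  0.1049  0.06  ]
```

View pics/blk.png

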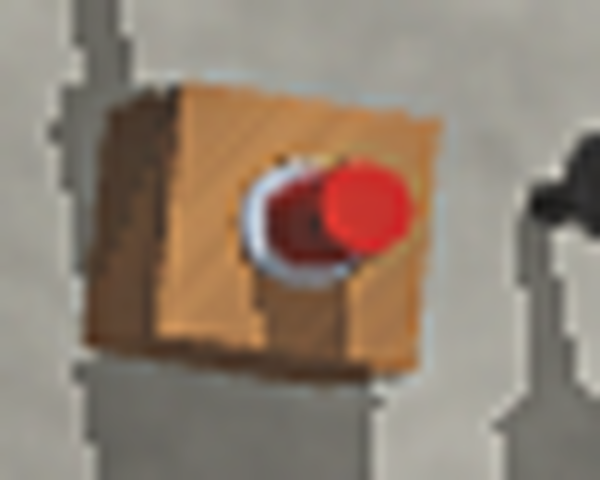

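View pics/blks.png

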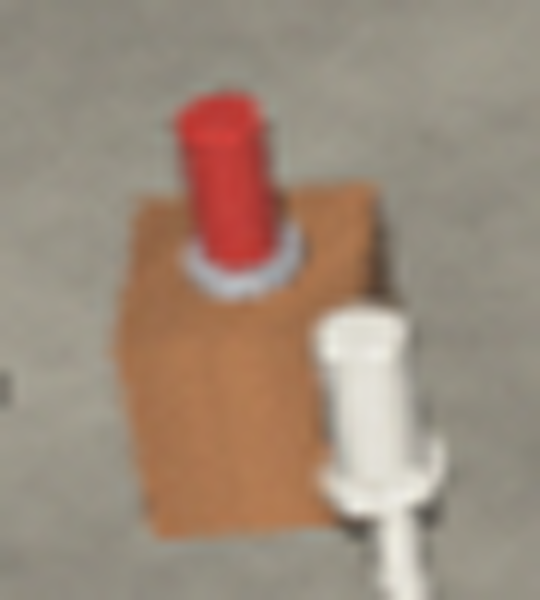

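Run:
```python
from h import *
import pickle; ct,cs=pickle.load(open('v0.pkl','rb'))
k=lambda p,o,s:((p[0]+.5)/s-.5+o[0],(p[1]+.5)/s-.5+o[1])
T=(435,220);S=(175,215)
a=k((367,207),T,12); b=k((219,117),S,12); print('handle top',meet(ct,a,cs,b), onz(ct,*a,.122),onz(cs,*b,.122))
a=k((304,220),T,12); b=k((243,250),S,12); print('collar',meet(ct,a,cs,b), onz(ct,*a,.076),onz(cs,*b,.076))
# block top corners
tc=[(182,85),(440,118),(415,372),(158,335)]
q=[onz(ct,*k(p,T,12),.07) for p in tc]; print('block',np.mean(q,0),[np.linalg.norm(q[i]-q[i-1]) for i in range(4)])
q2=[meet(ct,k(tc[0],T,12),cs,k((378,185),S,12))]; print(q2)
P=cloud(ct)
for nm,(u0,v0,u1,v1) in(('white',(443,200,460,214)),('black',(480,228,500,243)),('bowl',(460,160,502,202))):
    Q=P[v0:v1,u0:u1].reshape(-1,3); Q=Q[(Q[:,2]<.3)&(Q[:,2]>.02)]; print(nm,Q.min(0),Q.max(0))
O=np.array([.6899,-.1147,.1785])-.0008*X
print('grip',O+FR.T@[-.143,.0944,.045]); print('hole blue shut',O+FR.T@[0,0,.065])
print('jaw yaw',telemetry.get_obs()['eef_rot'])
```

```text
handle top (array([ 0.4533, -0.3505,  0.1216]), np.float64(0.0020701674815647524)) [ 0.4531 -0.3514  0.122 ] [ 0.4545 -0.3495  0.122 ]
collar (array([ 0.4541, -0.3505,  0.0756]), np.float64(0.0013295932841311405)) [ 0.4539 -0.3511  0.076 ] [ 0.455  -0.3499  0.076 ]
block [ 0.4526 -0.3516  0.07  ] [np.float64(0.06520393911121794), np.float64(0.0663151418846763), np.float64(0.06613315620756675), np.float64(0.06560658408343814)]
[(array([ 0.4853, -0.3112,  0.1128]), np.float64(0.0002617626257301652))]
white [ 0.5324 -0.3361  0.0298] [ 0.5621 -0.3076  0.1211]
black [ 0.4461 -0.4501  0.0206] [ 0.4774 -0.4201  0.1229]
bowl [ 0.5794 -0.499   0.0201] [ 0.6952 -0.38    0.0629]
grip [ 0.527  -0.0515  0.1456]
hole blue shut [ 0.6574 -0.1213  0.2344]
jaw yaw [-3.1412 -0.0001  2.7747]
```

Measurements agree with the given sizes:

| Quantity | Measured | Expected |
|---|---|---|
| Pin handle top height | 121.6 mm | 122 mm |
| Pin collar top height | 75.6 mm | 76 mm |
| Knuckle back edges | 43.5 mm and 43.2 mm | 44 mm |
| Height of blue knuckle above steel | 20.7 mm | 21 mm |

The door is open about 94 mm. First I lift and twist the tool to yaw 11.5°, so the jaws lie along cabinet y.

```bash
python3 -m creep '[[[0,0,-0.3],1,0.6],[[0,0,-0.7],2,0.6],[[0,0,-1.1],3,0.6],[[0,0,-1.5],4,0.6],[[0,0,-1.9],5,0.6],[[0,0,-2.3],6,0.6],[[0,0,-2.7],7,0.6],[[0,0,-3],8,0.6],[[0,0,-3],9,0.6],[[0,0,-3],10,0.6],[[0,0,-3],11,0.6],[[0,0,-3],12,0.6]]' 10
python3 -m creep '[[[0,0,0],1,0.6],[[0,0,0],2,0.6],[[0,0,0],3,0.6],[[0,0,0],4,0.6],[[0,0,0],5,0.6],[[0,0,0],6,0.6],[[0,0,0],6.43,0.6],[[0,0,0],6.43,0.6]]'
python3 -c "
from h import *
s=telemetry.get_obs();print(s);p=s['ee_pos'];y=s['eef_rot'][2];print(np.degrees(y))
d=np.array([.527,-.0515,.1456])-p;print(np.array([d[0]*np.cos(y)+d[1]*np.sin(y),d[0]*np.sin(y)-d[1]*np.cos(y),-d[2]])/.05)"
```

```text
time_s: 1.5
ee_pos: [0.1972, 0.5134, 0.3744]
eef_rot: [-3.142, 0.0, 1.094]
force: [0.7, 1.0, 0.5]
grip_width: 0.0562
time_s: 2.3
ee_pos: [0.1972, 0.5134, 0.3744]
eef_rot: [3.141, 0.0, 0.201]
force: [-0.4, -0.4, 0.5]
grip_width: 0.0564
{'time_s': 2.3, 'qpos': array([1.1374, 0.2368, 1.2597, 0.    , 1.6453, 2.5075]), 'joint_vel': array([ 0.0016, -0.    , -0.0001,  0.0001, -0.0009, -0.0809]), 'tau': array([ -0.0126, -51.7333, -37.5323,  -0.0535,  -0.0537,   1.3143]), 'ee_pos': array([0.1972, 0.5134, 0.3744]), 'eef_rot': array([3.1415, 0.0001, 0.2007]), 'force': array([-0.435 , -0.3784,  0.5371]), 'moment': array([ 0.001,  0.156, -0.019]), 'grip_width': 0.056390753974705644}
11.497765760238332
[ 4.2113 12.386   4.5752]
```

```bash
python3 -m creep '[[[0.2,0.4,0],0,0.6],[[0.4,1.2,0],0,0.6],[[0.7,2,0],0,0.6],[[1,2.8,0],0,0.6],[[1.3,3.7,0],0,0.6],[[1.6,4.6,0],0,0.6],[[1.9,5.5,0],0,0.6],[[2.2,6.4,0],0,0.6],[[2.5,7.3,0],0,0.6],[[2.8,8.1,0],0,0.6],[[3,8.8,0],0,0.6],[[3.2,9.3,0],0,0.6]]'
python3 -m creep '[[[0.2,0.6,0],0,0.6],[[0.5,1.3,0],0,0.6],[[0.7,2,0],0,0.6],[[0.9,2.6,0],0,0.6],[[1,2.9,0],0,0.6],[[1,3.08,0],0,0.6],[[1,3.08,0],0,0.6],[[1,3.08,0],0,0.6]]'
cat > go.py <<'E'
from h import *
import sys
s=telemetry.get_obs();p=s['ee_pos'];y=s['eef_rot'][2];print(s['time_s'],p,np.degrees(y),s['force'],s['grip_width'])
d=np.array(eval(sys.argv[1]))-p;print(np.array([d[0]*np.cos(y)+d[1]*np.sin(y),d[0]*np.sin(y)-d[1]*np.cos(y),-d[2]])/.05)
E
python3 go.py [.527,-.0515,.1456]; python3 -c "
from h import *
save(cam('top'),'t1.png'); save(cam('scene'),'s1.png',(180,100,400,280),3)"
```

```text
time_s: 3.5
ee_pos: [0.4477, 0.0877, 0.3745]
eef_rot: [3.141, -0.0, 0.202]
force: [-0.0, -0.9, 0.2]
grip_width: 0.0567
time_s: 4.3
ee_pos: [0.5265, -0.0502, 0.3747]
eef_rot: [-3.142, -0.0, 0.202]
force: [-1.0, -1.0, -0.2]
grip_width: 0.0563
4.3 [ 0.5265 -0.0502  0.3747] 11.60165007312977 [-1.0253 -1.03   -0.2097] 0.056311865232638536
[0.0044 0.0272 4.5825]
```

View pics/t1.png

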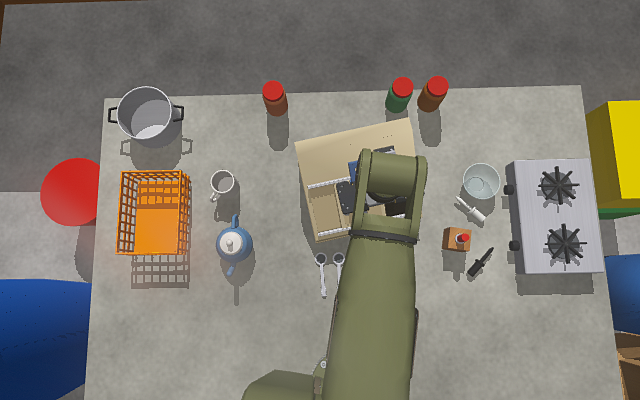

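View pics/s1.png

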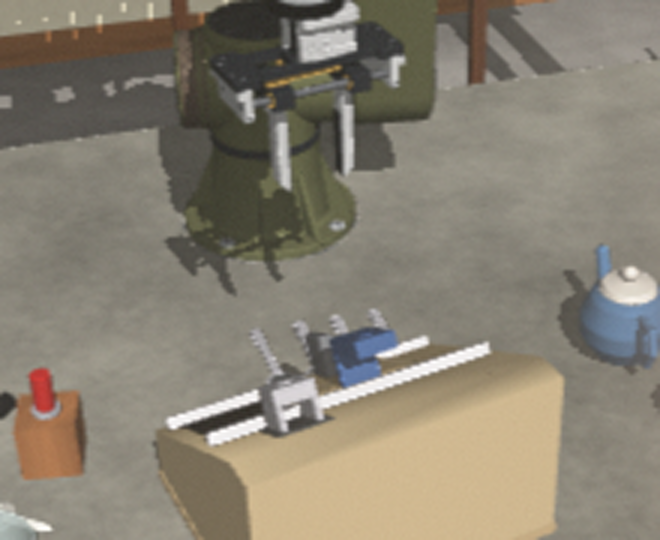

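The two look-alikes have toppled by themselves and lie on the counter. The gripper is above the pull. I descend and pinch.

```bash
python3 -m creep '[[[0,0,0.4],0,0.6],[[0,0,1],0,0.6],[[0,0,1.6],0,0.6],[[0,0,2.2],0,0.6],[[0,0,2.8],0,0.6],[[0,0,3.3],0,0.6],[[0,0,3.8],0,0.6],[[0,0,4.2],0,0.6],[[0,0,4.4],0,0.6],[[0,0,4.58],0,0.6],[[0,0,4.58],0,0.6]]' 10
python3 -m creep '[[[0,0,0],0,0],[[0,0,0],0,0],[[0,0,0],0,0],[[0,0,0],0,0],[[0,0,0],0,0],[[0,0,0],0,0]]' 10
```

```text
time_s: 5.5
ee_pos: [0.5267, -0.0507, 0.1451]
eef_rot: [-3.141, 0.001, 0.202]
force: [0.4, 0.3, 0.5]
grip_width: 0.0565
time_s: 6.1
ee_pos: [0.5269, -0.051, 0.1456]
eef_rot: [-3.142, -0.0, 0.201]
force: [0.0, -0.2, 1.4]
grip_width: 0.0159
```

Pinched: the width reads 15.9 mm against 16. Now I slide along tool +y, which is −Y of the cabinet.

```bash
python3 -m creep '[[[0,0.1,0],0,0],[[0,0.25,0],0,0],[[0,0.4,0],0,0],[[0,0.6,0],0,0],[[0,0.8,0],0,0],[[0,1,0],0,0],[[0,1.2,0],0,0],[[0,1.4,0],0,0],[[0,1.55,0],0,0],[[0,1.65,0],0,0],[[0,1.75,0],0,0],[[0,1.8,0],0,0]]' 10
python3 -m creep '[[[0,0.04,0],0,0],[[0,0.08,0],0,0],[[0,0.12,0],0,0],[[0,0.12,0],0,0]]'
```

```text
time_s: 7.3
ee_pos: [0.5448, -0.1405, 0.1456]
eef_rot: [3.141, 0.0, 0.201]
force: [-4.4, 0.6, 6.7]
grip_width: 0.016
time_s: 7.7
ee_pos: [0.5456, -0.1439, 0.1455]
eef_rot: [-3.137, 0.001, 0.202]
force: [-9.9, 18.6, 11.5]
grip_width: 0.017
```

The force rose to about 19 N after 95 mm of travel, so the door is at its stop. I release, lift and look.

```bash
python3 -m creep '[[[0,0,0],0,0.5],[[0,0,0],0,0.5],[[0,0,0],0,0.5],[[0,0,-0.4],0,0.5],[[0,0,-0.9],0,0.5],[[0,0,-1.5],0,0.5],[[0,0,-2.1],0,0.5],[[0,0,-2.7],0,0.5],[[0,0.2,-3.2],0,0.5],[[0,0.8,-3.4],0,0.5],[[0,1.6,-3.4],0,0.5],[[0,2.4,-3.4],0,0.5]]'
python3 -m creep '[[[0,0.8,0],0,0.5],[[-0.4,1.5,0],0,0.5],[[-1,2,0],0,0.5],[[-1.5,2,0],0,0.5],[[-1.5,2,0],0,0.5]]'
python3 go.py [.4537,-.3507,.103]
python3 -c "
from h import *
import pickle
a=cam('top');b=cam('scene');pickle.dump((a,b),open('v1.pkl','wb'))
save(a,'t2.png',(290,110,510,260),3.6); save(b,'s2.png',(150,190,370,310),3.6)"
```

```text
time_s: 8.9
ee_pos: [0.5703, -0.2643, 0.3159]
eef_rot: [3.141, -0.001, 0.202]
force: [0.9, -0.1, -0.7]
grip_width: 0.0471
time_s: 9.4
ee_pos: [0.5144, -0.3777, 0.3155]
eef_rot: [3.141, 0.0, 0.198]
force: [-0.0, 0.4, 0.8]
grip_width: 0.0467
9.4 [ 0.5144 -0.3777  0.3155] 11.35128163446549 [-0.002   0.4208  0.8487] 0.04668864819512614
[-1.0831 -0.7678  4.2498]
```

View pics/t2.png

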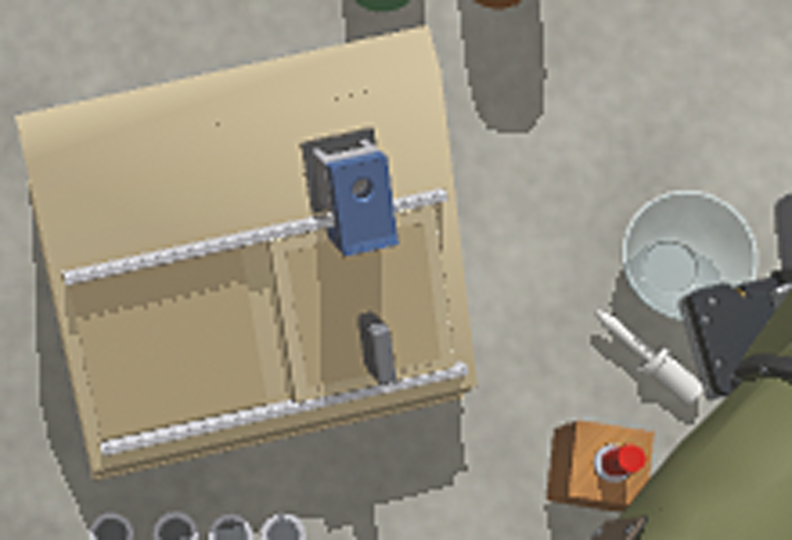

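View pics/s2.png

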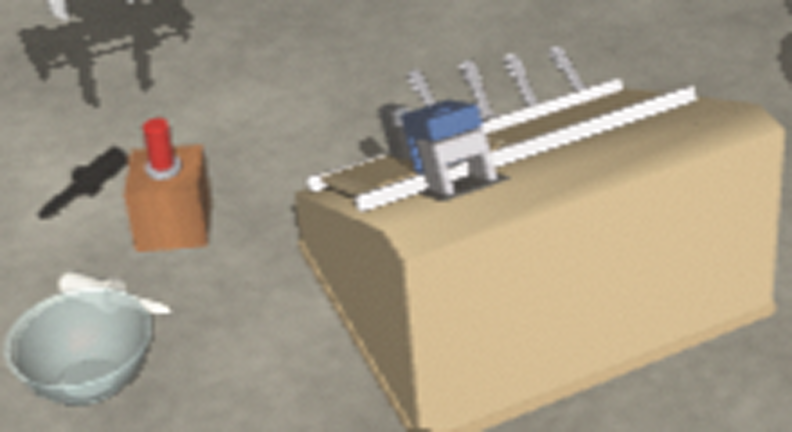

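The door is shut: the blue knuckle lies over the steel one and its hole is at crop (363,187). I'll re-measure the knuckle in two views.

```bash
python3 -c "
from h import *
import pickle;a,b=pickle.load(open('v1.pkl','rb'))
save(a,'k2.png',(370,140,410,190),12); save(b,'ks2.png',(255,210,295,250),12)"
```

```text
(no output)
```

View pics/k2.png

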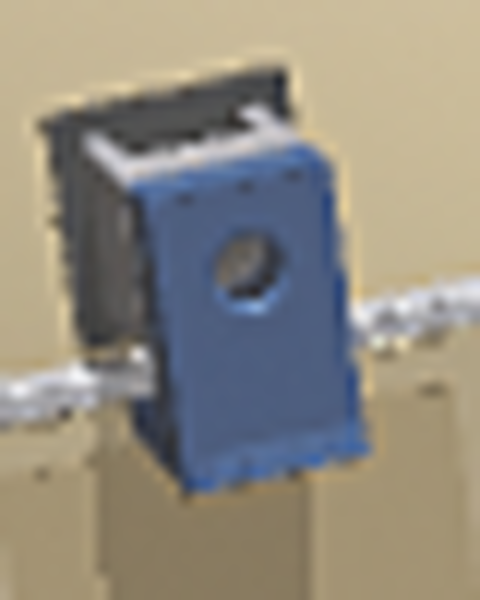

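View pics/ks2.png

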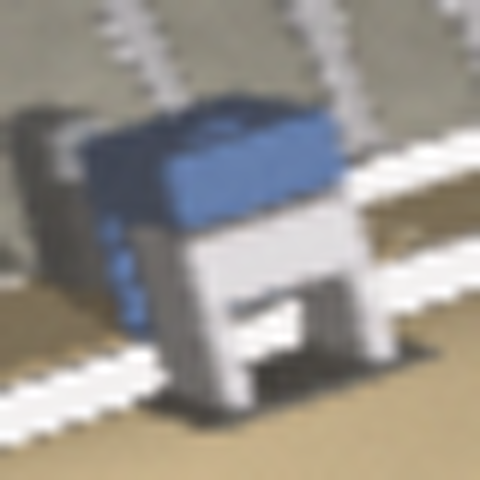

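Run:
```python
from h import *
import pickle; ct,cs=pickle.load(open('v1.pkl','rb'))
k=lambda p,o,s=12:((p[0]+.5)/s-.5+o[0],(p[1]+.5)/s-.5+o[1])
T=(370,140);S=(255,210)
O=np.array([.6899,-.1147,.1785])-.0008*X
o,r=ray(ct,*k((251,271),T)); q=o+r*((O+.065*Z-o)@Z)/(r@Z); print('hole',q,FR@(q-O))
a=meet(ct,k((132,190),T),cs,k((338,112),S)); b=meet(ct,k((328,148),T),cs,k((165,158),S))
print(a,b,np.linalg.norm(a[0]-b[0])); m=(a[0]+b[0])/2; print('back edge mid local',FR@(m-O))
print('faint hole scene',meet(ct,k((251,271),T),cs,k((222,132),S)))
```

```text
hole [ 0.6563 -0.1227  0.2336] [-0.0015 -0.0012  0.065 ]
(array([ 0.6731, -0.0947,  0.2449]), np.float64(0.000709011819870226)) (array([ 0.6814, -0.1394,  0.2471]), np.float64(0.00019495723734331912)) 0.04547761407845367
back edge mid local [0.0234 0.0002 0.0649]
faint hole scene (array([ 0.6567, -0.1218,  0.2331]), np.float64(0.002144934319721718))
```

```bash
python3 -m creep '[[[-0.4,-0.3,0],0,0.5],[[-0.8,-0.6,0],0,0.5],[[-1.08,-0.77,0],0,0.5],[[-1.08,-0.77,0.5],0,0.5],[[-1.08,-0.77,1],0,0.5],[[-1.08,-0.77,1.5],0,0.5],[[-1.08,-0.77,1.9],0,0.5],[[-1.08,-0.77,2],0,0.5],[[-1.08,-0.77,2],0,0.5]]'
python3 go.py [.4537,-.3507,.103]
```

```text
time_s: 10.4
ee_pos: [0.4565, -0.3484, 0.2152]
eef_rot: [-3.141, 0.0, 0.202]
force: [-0.1, -0.2, -0.2]
grip_width: 0.0469
10.4 [ 0.4565 -0.3484  0.2152] 11.593556946057294 [-0.1292 -0.1691 -0.2054] 0.04692236998895249
[-0.065   0.0338  2.2448]
```

```bash
python3 -m creep '[[[-0.06,0.03,0.3],0,0.5],[[-0.06,0.03,0.8],0,0.5],[[-0.06,0.03,1.3],0,0.5],[[-0.06,0.03,1.7],0,0.5],[[-0.06,0.03,2.05],0,0.5],[[-0.06,0.03,2.24],0,0.5],[[-0.06,0.03,2.24],0,0.5]]'
python3 -m creep '[[[0,0,0],0,0.1],[[0,0,0],0,0.1],[[0,0,0],0,0.1],[[0,0,0],0,0.1],[[0,0,0],0,0.1]]' 10
python3 go.py [.4537,-.3507,.103]
```

```text
time_s: 11.1
ee_pos: [0.4536, -0.3507, 0.1033]
eef_rot: [-3.141, 0.0, 0.202]
force: [0.3, 1.1, 0.7]
grip_width: 0.0472
time_s: 11.6
ee_pos: [0.4536, -0.351, 0.1042]
eef_rot: [3.141, -0.001, 0.201]
force: [-1.1, 1.2, 6.6]
grip_width: 0.024
11.6 [ 0.4536 -0.351   0.1042] 11.542840201150863 [-1.0866  1.1933  6.5697] 0.02401192221125359
[ 0.0027 -0.006   0.0241]
```

Gripped at 24.0 mm. The tool can't tilt, so I lift until about 12 mm of the tip remains in the block. Then I swing the handle toward −tool x, so that the hole's rim turns the pin about 30° between the pads.

```bash
python3 -m creep '[[[0,0,-0.15],0,0.1],[[0,0,-0.35],0,0.1],[[0,0,-0.55],0,0.1],[[0,0,-0.75],0,0.1],[[0,0,-0.9],0,0.1],[[0,0,-1],0,0.1],[[0,0,-1],0,0.1]]' 12
python3 go.py [.4537,-.3507,.103]
python3 -m creep '[[[-0.08,0,0],0,0.1],[[-0.16,0,0.01],0,0.1],[[-0.24,0,0.02],0,0.1],[[-0.32,0,0.03],0,0.1],[[-0.4,0,0.04],0,0.1],[[-0.48,0,0.06],0,0.1],[[-0.56,0,0.08],0,0.1],[[-0.64,0,0.11],0,0.1],[[-0.72,0,0.13],0,0.1],[[-0.8,0,0.16],0,0.1],[[-0.88,0,0.19],0,0.1],[[-0.88,0,0.19],0,0.1]]' 12
python3 go.py [.4537,-.3507,.103]; python3 -c "
from h import *
import pickle
a=cam('top');b=cam('scene');pickle.dump((a,b),open('v2.pkl','wb'))
save(a,'t3.png',(420,190,510,260),8); save(b,'s3.png',(150,180,250,270),6)"
```

```text
time_s: 12.3
ee_pos: [0.4535, -0.351, 0.1542]
eef_rot: [3.141, -0.001, 0.201]
force: [0.2, -0.7, -1.2]
grip_width: 0.0237
12.3 [ 0.4535 -0.351   0.1542] 11.54421412496182 [ 0.1986 -0.6716 -1.2235] 0.023705219397890713
[ 0.0045 -0.0046  1.0238]
time_s: 13.5
ee_pos: [0.4097, -0.3597, 0.1437]
eef_rot: [-3.141, 0.0, 0.201]
force: [0.5, 0.6, -0.2]
grip_width: 0.0239
13.5 [ 0.4097 -0.3597  0.1437] 11.5212508829467 [ 0.4661  0.6034 -0.2145] 0.023879802349599567
[ 0.8979 -0.0009  0.814 ]
```

View pics/t3.png

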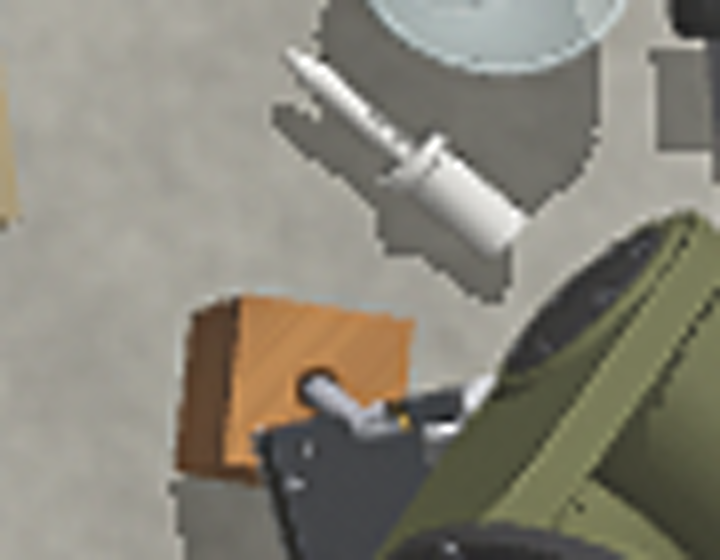

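View pics/s3.png

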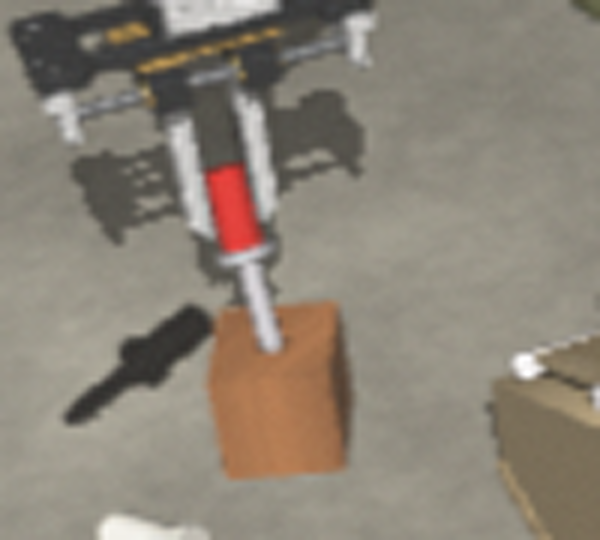

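The pin has turned in the grip. I squeeze harder, withdraw along the pin's axis, and carry it toward the cabinet at a safe height.

```bash
python3 -m creep '[[[0,0,0],0,0.1],[[0,0,0],0,0.1],[[-0.08,0,-0.14],0,0.1],[[-0.2,0,-0.35],0,0.1],[[-0.35,0,-0.6],0,0.1],[[-0.5,0,-0.87],0,0.1],[[-0.5,0,-1.4],0,0.1],[[-0.5,0,-2],0,0.1],[[-0.5,0,-2.7],0,0.1],[[-0.5,0,-3.4],0,0.1],[[-0.5,0,-4],0,0.1],[[-0.5,0,-4],0,0.1]]' 35
python3 go.py [.6,-.13,.36]
```

```text
time_s: 14.8
ee_pos: [0.3856, -0.3652, 0.3492]
eef_rot: [3.135, -0.004, 0.201]
force: [0.5, 0.8, -0.3]
grip_width: 0.0234
14.8 [ 0.3856 -0.3652  0.3492] 11.527286499408305 [ 0.5227  0.7862 -0.3201] 0.02335426186645088
[ 5.1407 -3.7521 -0.2157]
```

```bash
python3 -m creep '[[[0.2,-0.2,-0.2],0,0.1],[[0.7,-0.5,-0.4],0,0.1],[[1.2,-0.9,-0.4],0,0.1],[[1.8,-1.4,-0.4],0,0.1],[[2.4,-1.9,-0.4],0,0.1],[[3,-2.4,-0.4],0,0.1],[[3.5,-2.8,-0.4],0,0.1],[[4,-3.2,-0.4],0,0.1],[[4.4,-3.5,-0.4],0,0.1],[[4.65,-3.65,-0.4],0,0.1],[[4.72,-3.69,-0.4],0,0.1],[[4.72,-3.69,-0.4],0,0.1]]' 35
python3 go.py [.580,-.1376,.3689]; python3 -c "
from h import *
import pickle
a=cam('top');b=cam('scene');pickle.dump((a,b),open('v3.pkl','wb'))
save(a,'t4.png',(340,130,440,230),6); save(b,'s4.png',(220,130,320,240),5)"
```

```text
time_s: 16.0
ee_pos: [0.5799, -0.1367, 0.3636]
eef_rot: [-3.141, 0.001, 0.202]
force: [-0.0, -0.8, 0.2]
grip_width: 0.0233
16.0 [ 0.5799 -0.1367  0.3636] 11.554908899024987 [-0.0499 -0.804   0.2009] 0.02332204654055188
[-0.0027  0.0185 -0.1057]
```

View pics/t4.png

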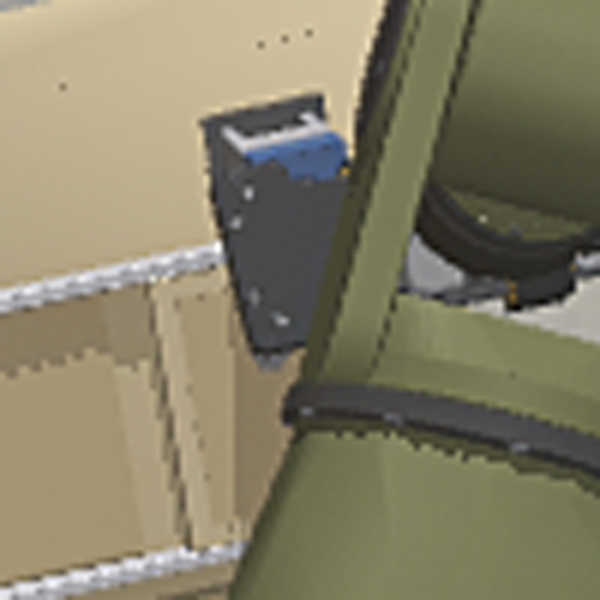

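View pics/s4.png

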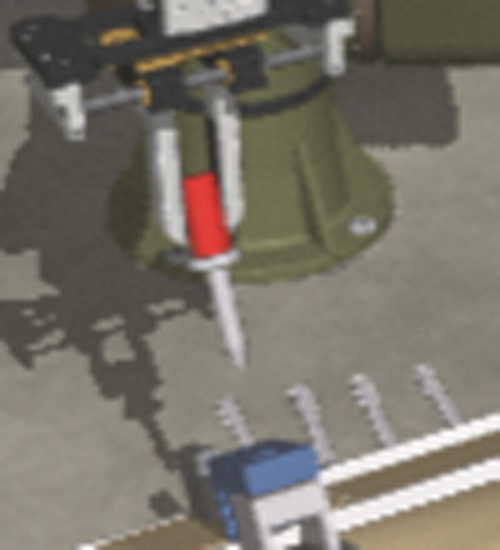

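The scene view shows the held pin with its tip at crop (240,366). The arm hides the top view, so I'll find the tilt from the scene rays cut with the jaw mid-plane, and from scene depth.

```bash
cat > tilt.py <<'E'
from h import *
import pickle,sys
c=pickle.load(open(sys.argv[1],'rb'))[1]; pts=eval(sys.argv[2]); off=eval(sys.argv[3]); s=float(sys.argv[4])
st=telemetry.get_obs(); G=st['ee_pos']; y=st['eef_rot'][2]; n=np.array([np.sin(y),-np.cos(y),0]); xh=np.array([np.cos(y),np.sin(y),0])
q=[]
for p in pts:
    u=(p[0]+.5)/s-.5+off[0]; v=(p[1]+.5)/s-.5+off[1]
    o,r=ray(c,u,v); w=o+r*((G-o)@n)/(r@n); l=[(w-G)@xh*1e3,(w[2]-G[2])*1e3]; q.append(l); print((u,v),w,'local x,z mm',np.array(l),'from G',np.hypot(*l),'ang from G',np.degrees(np.arctan2(l[0],-l[1])))
a,b=np.array(q[0]),np.array(q[1]); print('line angle',np.degrees(np.arctan2(b[0]-a[0],a[1]-b[1])))
E
python3 - <<'E'
from h import *
import pickle
c=pickle.load(open('v3.pkl','rb'))[1]; save(c,'s4b.png',(250,160,290,210),12)
P=cloud(c); 
for nm,(u0,v0,u1,v1) in(('h',(256,166,268,180)),('sh',(260,183,270,204))):
    Q=P[v0:v1,u0:u1].reshape(-1,3); Q=Q[(abs(Q[:,0]-.6)<.1)&(Q[:,2]>.22)&(abs(Q[:,1]+.137)<.014)]; m=Q.mean(0);d=np.linalg.svd(Q-m)[2][0]; print(nm,len(Q),m,d*np.sign(d[2]))
E
python3 tilt.py v3.pkl '[(200,176),(240,366)]' '(220,130)' 5
```

```text
h 128 [ 0.5954 -0.1368  0.3638] [-0.3889 -0.0193  0.9211]
sh 80 [ 0.6164 -0.1308  0.3094] [-0.363  -0.1031  0.9261]
(259.6, 164.8) [ 0.5878 -0.1357  0.3852] local x,z mm [ 8.4121 21.1622] from G 22.772867283909346 ang from G 158.32181211623674
(267.6, 202.8) [ 0.6271 -0.1277  0.2778] local x,z mm [ 48.4849 -86.2076] from G 98.90672128925335 ang from G 29.35426066615086
line angle 20.466656200485335
```

View pics/s4b.png

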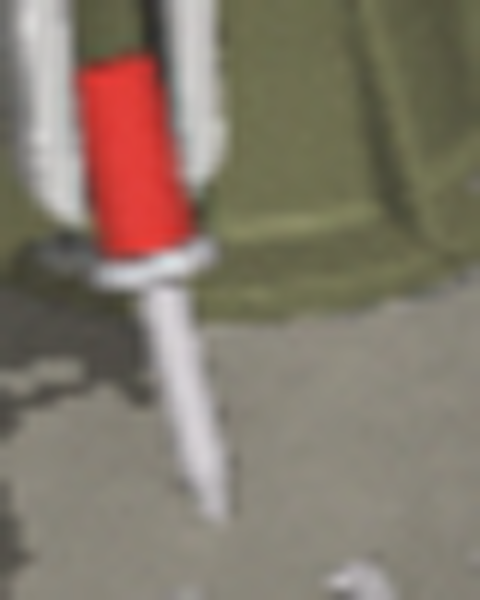

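```bash
python3 tilt.py v3.pkl '[(166,295),(204,455),(217,518)]' '(250,160)' 12;python3 tilt.py v3.pkl '[(119,62),(150,250),(217,518)]' '(250,160)' 12
```

```text
(263.375, 184.125) [ 0.6052 -0.1321  0.3299] local x,z mm [ 26.1876 -34.1161] from G 43.00811721064602 ang from G 37.50998288452852
(266.5416666666667, 197.45833333333334) [ 0.622  -0.1287  0.2935] local x,z mm [ 43.2619 -70.4752] from G 82.69428697348584 ang from G 31.544092954209596
(267.625, 202.70833333333334) [ 0.6273 -0.1276  0.2783] local x,z mm [ 48.74   -85.7244] from G 98.611614728818 ang from G 29.62108651082302
line angle 25.15477691248568
(259.4583333333333, 164.70833333333334) [ 0.5867 -0.1359  0.3849] local x,z mm [ 7.3328 20.9061] from G 22.154817881793043 ang from G 160.67168264245277
(262.0416666666667, 180.375) [ 0.597  -0.1338  0.338 ] local x,z mm [ 17.8451 -25.9642] from G 31.505415157941652 ang from G 34.500614088109366
(267.625, 202.70833333333334) [ 0.6273 -0.1276  0.2783] local x,z mm [ 48.74   -85.7244] from G 98.611614728818 ang from G 29.62108651082302
line angle 12.641388542088212
```

Run:
```python
from h import *
import pickle
for f in('v3.pkl',):
    c=pickle.load(open(f,'rb'))[1]; P=cloud(c); st=telemetry.get_obs();G=st['ee_pos']
    xh=np.array([cp,sp,0])
    hsv=cv2.cvtColor(c['img'],cv2.COLOR_RGB2HSV)
    for v in range(164,204):
        # row centre by colour/brightness
        if v<181: m=(hsv[v,250:290,1]>140)&((hsv[v,250:290,0]<8)|(hsv[v,250:290,0]>172))
        else: m=(hsv[v,250:290,2]>150)&(hsv[v,250:290,1]<40)
        u=np.flatnonzero(m)+250
        if len(u)==0: continue
        p=np.array([P[v,int(i)] for i in u]); d=p-G
        ok=abs(d@xh)<.1
        if ok.any(): print(v,u[[0,-1]],len(u),'x,z mm',np.round([np.median((d@xh)[ok])*1e3,np.median(d[ok][:,2])*1e3],1),'y',np.round(np.median((d@Y)[ok])*1e3,1))
```

```text
165 [257 262] 6 x,z mm [ 6.2 18.4] y 0.4
166 [257 262] 6 x,z mm [ 8.1 17.4] y -0.5
167 [257 263] 7 x,z mm [ 9.7 15.8] y 0.3
168 [257 263] 7 x,z mm [11.4 13.6] y -2.3
169 [257 263] 7 x,z mm [13.7 10.3] y -1.7
170 [257 263] 7 x,z mm [12.9  6.8] y -1.8
171 [257 263] 7 x,z mm [15.   4.8] y -4.2
172 [257 263] 7 x,z mm [18.   2.5] y -3.9
173 [257 263] 7 x,z mm [14.9 -1.5] y -4.9
174 [258 263] 6 x,z mm [18.3 -3.7] y -3.3
175 [258 264] 7 x,z mm [20.  -6.7] y -2.8
176 [258 264] 7 x,z mm [21.4 -7.4] y -4.5
177 [258 265] 8 x,z mm [ 22.8 -11.8] y -3.5
178 [258 265] 8 x,z mm [ 24.  -14.1] y -3.3
179 [258 265] 8 x,z mm [ 25.9 -14.7] y -5.6
180 [259 263] 5 x,z mm [ 20.8 -20.9] y -3.8
181 [263 266] 4 x,z mm [ 33.7 -20.1] y 1.6
182 [259 265] 7 x,z mm [ 30.8 -22.8] y -5.4
183 [259 263] 5 x,z mm [ 31.5 -24.5] y -7.1
184 [262 265] 4 x,z mm [ 24.3 -34.6] y 1.4
185 [262 265] 4 x,z mm [ 29.5 -35.6] y -1.1
186 [262 265] 4 x,z mm [ 31.5 -37.6] y -2.1
187 [263 265] 3 x,z mm [ 33.5 -39.3] y -0.4
188 [263 266] 4 x,z mm [ 29.9 -44.7] y 1.2
189 [263 266] 4 x,z mm [ 34.8 -46. ] y -0.8
190 [263 266] 4 x,z mm [ 35.4 -49. ] y -1.3
191 [263 266] 4 x,z mm [ 34.9 -52.6] y -1.6
192 [264 267] 4 x,z mm [ 35.4 -56.4] y 1.1
193 [264 267] 4 x,z mm [ 39.3 -57.9] y -1.1
194 [264 267] 4 x,z mm [ 39.9 -61. ] y -1.1
195 [264 267] 4 x,z mm [ 40.6 -63.4] y -2.0
196 [265 268] 4 x,z mm [ 42.2 -66. ] y 0.6
197 [265 268] 4 x,z mm [ 43.1 -69.5] y -0.7
198 [265 268] 4 x,z mm [ 45.9 -69.7] y -1.0
199 [265 268] 4 x,z mm [ 47.7 -72.5] y -2.2
200 [266 268] 3 x,z mm [ 47.3 -77.2] y -2.1
201 [267 268] 2 x,z mm [ 49.2 -79.3] y -0.2
202 [266 268] 3 x,z mm [ 49.3 -82.7] y -0.4
203 [267 268] 2 x,z mm [ 43.8 -89.7] y -0.1
```

Depth gives a tilt of about 28–30°, with the tip on the 30° line through the grasp and the sideways error under about 1 mm. I bring the tip to about 10 mm above the mouth and check.

```bash
python3 -m creep '[[[0.1,0,0.1],0,0.1],[[0.2,0.02,0.25],0,0.1],[[0.3,0.02,0.42],0,0.1],[[0.4,0.02,0.58],0,0.1],[[0.5,0.02,0.72],0,0.1],[[0.5,0.02,0.76],0,0.1],[[0.5,0.02,0.76],0,0.1]]' 35
python3 go.py [.6047,-.1326,.3256]; python3 -c "
from h import *
import pickle
a=cam('top');b=cam('scene');pickle.dump((a,b),open('v4.pkl','wb'))
save(b,'s5.png',(245,165,295,240),8)
P=cloud(b);H=np.array([.6567,-.1220,.2338])
for v in range(202,217): print(v,[np.round(FR@(P[v,u]-H)*1e3,0).astype(int).tolist() for u in range(268,276)])"
```

```text
time_s: 16.8
ee_pos: [0.6048, -0.1325, 0.3255]
eef_rot: [-3.141, 0.001, 0.202]
force: [-1.2, -1.3, -0.6]
grip_width: 0.0231
16.8 [ 0.6048 -0.1325  0.3255] 11.552874238113699 [-1.1938 -1.2749 -0.6306] 0.0231172226551228
[-0.0018  0.0007 -0.0021]
202 [[5, -1, 56], [11, 0, 56], [5, 5, 55], [-463, 158, -1], [-462, 162, -3], [-466, 167, -4], [-455, 168, -4], [-466, 175, -6]]
203 [[6, -2, 54], [13, -1, 53], [8, 3, 52], [-455, 154, -4], [-451, 157, -5], [-456, 163, -7], [-453, 166, -7], [-456, 171, -9]]
204 [[10, -4, 51], [2, 2, 49], [7, 3, 49], [-454, 153, -8], [-456, 158, -9], [-450, 160, -10], [-450, 164, -11], [-454, 169, -13]]
205 [[10, -5, 48], [8, -1, 47], [5, 3, 46], [-444, 149, -11], [-454, 156, -13], [-448, 158, -13], [-439, 159, -13], [-446, 166, -15]]
206 [[6, -4, 45], [1, 0, 44], [8, 1, 44], [7, 4, 43], [-448, 153, -16], [-440, 155, -16], [-436, 157, -17], [-439, 162, -18]]
207 [[4, -4, 42], [5, -2, 41], [6, 1, 41], [8, 3, 40], [-440, 150, -19], [-436, 152, -19], [-440, 157, -21], [-436, 160, -22]]
208 [[-1, -4, 39], [5, -3, 39], [9, -1, 38], [2, 4, 36], [-437, 147, -22], [-432
[... 369 characters left out ...]
 [-412, 140, -31], [-423, 148, -34], [-406, 146, -32]]
212 [[-409, 119, -29], [5, -5, 27], [0, -1, 26], [2, 1, 25], [7, 2, 25], [-416, 141, -35], [-406, 141, -35], [-401, 143, -35]]
213 [[-402, 116, -31], [0, -5, 24], [3, -3, 23], [5, 0, 23], [1, 4, 21], [-407, 137, -38], [-410, 142, -39], [-394, 140, -38]]
214 [[-393, 112, -34], [1, -6, 21], [3, -4, 21], [9, -3, 21], [10, 0, 20], [2, 6, 18], [-394, 136, -41], [-398, 141, -42]]
215 [[-387, 109, -36], [-388, 113, -38], [-6, -2, 16], [3, -2, 17], [6, 1, 16], [-381, 126, -41], [-401, 137, -45], [-385, 135, -44]]
216 [[-383, 107, -39], [-391, 113, -42], [-7, -2, 13], [4, -2, 14], [0, 2, 13], [-393, 129, -47], [-381, 129, -46], [1320, -414, 209]]
```

View pics/s5.png

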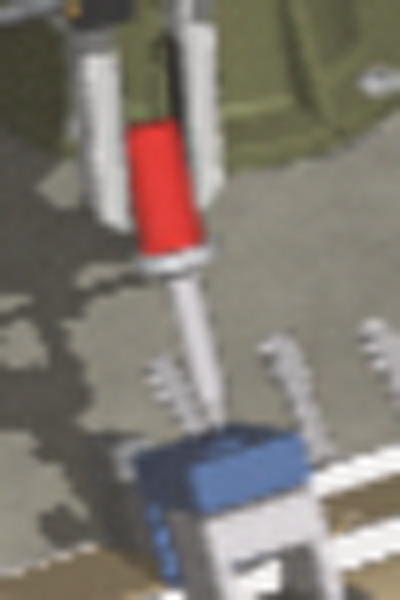

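The tip is above the hole, with |y| under 1 mm and x within about 2 mm of the axis. The cone and chamfer allow more than that. I insert along the axis with a moderate grip, so the pin can pivot into line.

```bash
python3 -m creep '[[[0.02,0,0.04],0,0.1],[[0.06,0,0.1],0,0.1],[[0.1,0,0.17],0,0.1],[[0.14,0,0.24],0,0.1],[[0.18,0,0.31],0,0.1],[[0.22,0,0.38],0,0.1],[[0.25,0,0.43],0,0.1],[[0.25,0,0.43],0,0.1]]' 15
python3 go.py '[.6567-.49*.034,-.1220-.0997*.034,.2338+.866*.034]'
```

```text
time_s: 17.7
ee_pos: [0.6171, -0.13, 0.3039]
eef_rot: [-3.141, 0.001, 0.202]
force: [-0.5, 0.2, -1.1]
grip_width: 0.0238
17.7 [ 0.6171 -0.13    0.3039] 11.549173905183185 [-0.5329  0.2303 -1.1488] 0.02384131885490761
[0.4682 0.0012 0.8132]
```

Forces stay near zero with the tip about 15 mm in. I continue toward the steel knuckle.

```bash
python3 -m creep '[[[0.03,0,0.05],0,0.1],[[0.06,0,0.1],0,0.1],[[0.1,0,0.17],0,0.1],[[0.14,0,0.24],0,0.1],[[0.18,0,0.31],0,0.1],[[0.22,0,0.38],0,0.1],[[0.22,0,0.38],0,0.1]]' 15
python3 go.py '[.6567-.49*.034,-.1220-.0997*.034,.2338+.866*.034]'
python3 -c "
from h import *
b=cam('scene');save(b,'s6.png',(245,165,295,240),8)"
```

```text
time_s: 18.4
ee_pos: [0.6279, -0.1278, 0.2847]
eef_rot: [-3.141, 0.001, 0.202]
force: [-0.0, -0.5, -0.7]
grip_width: 0.0235
18.4 [ 0.6279 -0.1278  0.2847] 11.553429504294376 [-0.0005 -0.4827 -0.6912] 0.023535158897751787
[0.2482 0.002  0.4285]
```

View pics/s6.png

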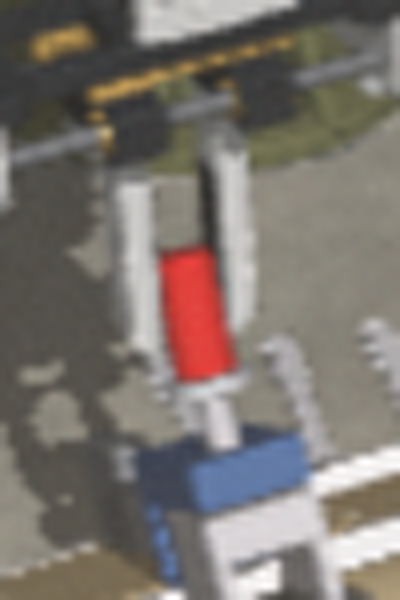

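The shank is well inside the holes and the force is still low. Now the remaining 25 mm.

```bash
python3 -m creep '[[[0.03,0,0.05],0,0.1],[[0.06,0,0.1],0,0.1],[[0.1,0,0.17],0,0.1],[[0.14,0,0.24],0,0.1],[[0.17,0,0.3],0,0.1],[[0.2,0,0.35],0,0.1],[[0.22,0,0.38],0,0.1],[[0.22,0,0.38],0,0.1]]' 15
python3 -m creep '[[[0.01,0,0.02],0,0.1],[[0.02,0,0.04],0,0.1],[[0.03,0,0.06],0,0.1],[[0.03,0,0.06],0,0.1]]' 15
python3 -m creep '[[[0.01,0,0.02],0,0.1],[[0.02,0,0.04],0,0.1],[[0.02,0,0.04],0,0.1]]' 15
python3 -c "
from h import *
b=cam('scene');save(b,'s7.png',(245,165,295,240),8)"
```

```text
time_s: 19.25
ee_pos: [0.6383, -0.1257, 0.2667]
eef_rot: [-3.142, 0.001, 0.201]
force: [-8.4, 1.4, 0.9]
grip_width: 0.0239
time_s: 19.65
ee_pos: [0.64, -0.1255, 0.2658]
eef_rot: [3.14, -0.002, 0.201]
force: [-11.6, 1.3, 13.5]
grip_width: 0.0236
time_s: 19.95
ee_pos: [0.6413, -0.1252, 0.2635]
eef_rot: [3.14, -0.003, 0.202]
force: [-6.3, 1.4, 10.5]
grip_width: 0.0235
```

View pics/s7.png

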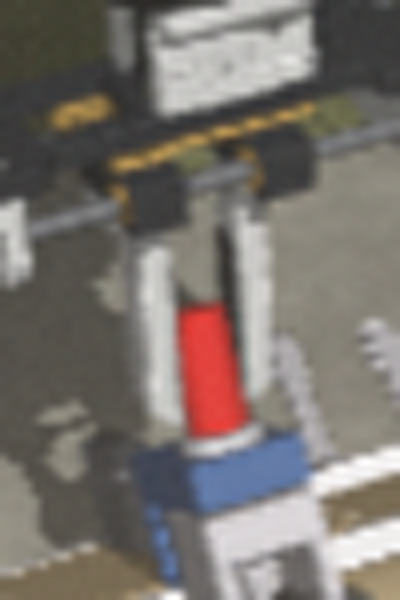

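The collar sits at the blue plate, at crop (222,440), and the contact force shows it is bearing. I open and look before withdrawing far.

```bash
python3 -m creep '[[[0,0,0],0,0.3],[[0,0,0],0,0.4],[[0,0,0],0,0.5],[[0,0,0],0,0.5],[[0,0,-0.3],0,0.5],[[0,0,-0.7],0,0.5],[[0,0,-1.2],0,0.5],[[0,0,-1.8],0,0.5],[[0,0,-2.4],0,0.5],[[-0.5,0,-2.6],0,0.5],[[-1.2,0.5,-2.6],0,0.5],[[-2,1.2,-2.6],0,0.5]]' 
python3 -m creep '[[[-0.5,0.9,0],0,0.5],[[-1,1.8,0],0,0.5],[[-1.5,2.7,0],0,0.5],[[-1.5,3.6,0],0,0.5],[[-1.5,4.4,0],0,0.5],[[-1.5,5,0],0,0.5],[[-1.5,5,0],0,0.5],[[-1.5,5,0],0,0.5]]'
python3 -c "
from h import *
import pickle
a=cam('top');b=cam('scene');pickle.dump((a,b),open('v5.pkl','wb'))
save(a,'t8.png',(360,130,420,190),10);save(b,'s8.png',(250,190,300,250),10);save(a,'t8f.png')"
```

```text
time_s: 21.2
ee_pos: [0.5563, -0.2013, 0.3916]
eef_rot: [3.141, -0.001, 0.204]
force: [1.4, -1.3, -0.9]
grip_width: 0.0469
time_s: 22.0
ee_pos: [0.5336, -0.4618, 0.3904]
eef_rot: [-3.141, 0.001, 0.201]
force: [1.2, -0.3, -0.7]
grip_width: 0.047
```

View pics/t8.png

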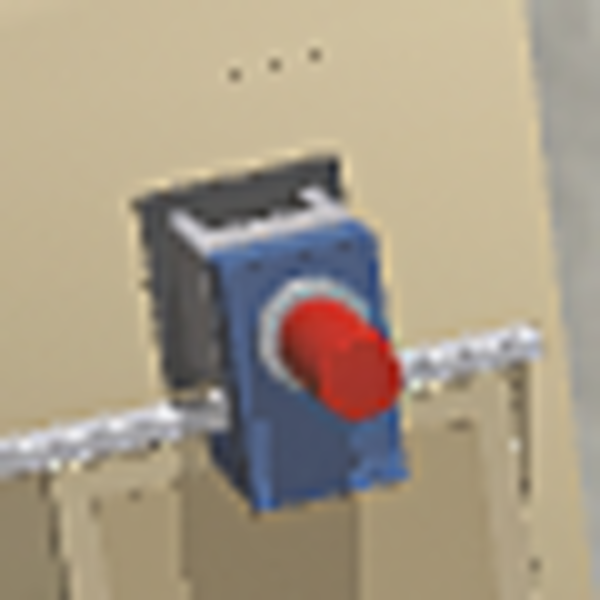

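View pics/s8.png

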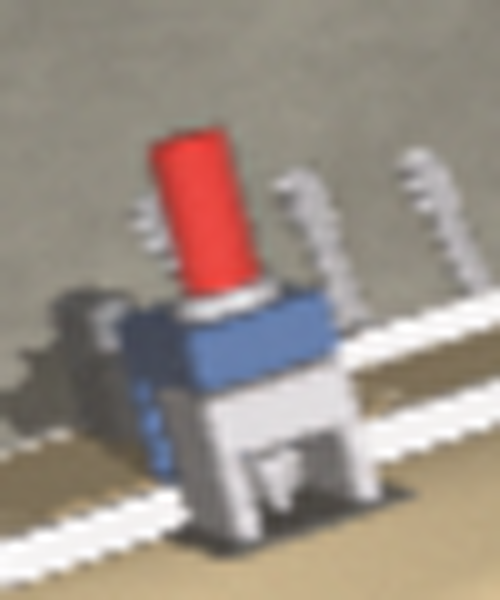

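View pics/t8f.png

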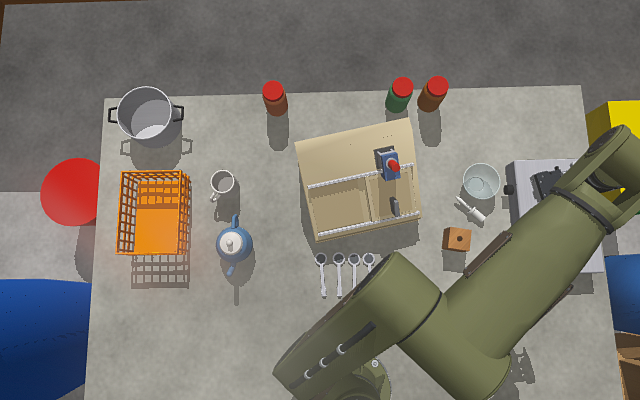

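The pin stands through both knuckles: the collar is on the blue plate and the tip shows beneath the steel one at scene crop (280,490). I'll check the handle top's position by triangulation.

Run:
```python
from h import *
import pickle; ct,cs=pickle.load(open('v5.pkl','rb'))
k=lambda p,o,s=10:((p[0]+.5)/s-.5+o[0],(p[1]+.5)/s-.5+o[1])
H=np.array([.6567,-.1220,.2338])
q,e=meet(ct,k((360,378),(360,130)),cs,k((190,136),(250,190))); print('handle top, expect 0,0,52:',FR@(q-H)*1e3,e)
q,e=meet(ct,k((316,336),(360,130)),cs,k((226,294),(250,190))); print('collar top, expect 0,0,6:',FR@(q-H)*1e3,e)
P=cloud(ct); hsv=cv2.cvtColor(ct['img'],cv2.COLOR_RGB2HSV); L=(P-H)@FR.T
m=np.zeros((400,640),bool);m[155:175,380:405]=1
m&=(hsv[...,1]>150)&((hsv[...,0]<8)|(hsv[...,0]>172)); z=L[m]; print('red depth max z',np.percentile(z[:,2],[5,50,90,97])*1e3, z[z[:,2]>.048].mean(0)*1e3)
b=(hsv[...,0]>100)&(hsv[...,0]<125)&(hsv[...,1]>100)&(abs(L[...,0])<.06)&(abs(L[...,1])<.04)&(abs(L[...,2])<.02); print('blue y range',np.percentile(L[b][:,1],[2,98])*1e3)
# disturbed check vs start
c0,_=pickle.load(open('v0.pkl','rb'))
d=cv2.absdiff(c0['img'],ct['img']).max(2)[140:300,110:380]; print('changed px left part',(d[:,:180]>40).sum(),' spoons',(d[110:160,200:250]>40).sum())
```

```text
handle top, expect 0,0,52: [-1.5686  0.9067 52.1126] 0.00228301457462784
collar top, expect 0,0,6: [-2.2117 -0.3461  4.3064] 0.0017370808969635035
red depth max z [17.482  52.6276 56.1558 58.0299] [ 5.0764  5.0576 70.5742]
blue y range [-20.3798  21.1492]
changed px left part 0  spoons 172
```

The handle top measures 52 mm above the plate, as expected, and 1–2 mm off the axis. The blue plate is centred on the frame axis (−20/+21 mm). The changed pixels near the spoons are where the arm now covers the rightmost one. Handing in.

```bash
python3 -c "
from station import ctrl; print(ctrl.hand_in())"
```

```text
the job is handed in; nothing more can be done
None
```

I shut the door, moved the red-handled pin from its block into the two knuckles, let go and handed the job in at about 22 s. No verdict is reported.

**How it was done:**
- **Door:** I pinched its pull and slid it about 95 mm, until the force rose to about 19 N at the stop.
- **Pin:** The tool cannot tilt, so I leaned the pin about 30° in the grip against the block's rim, then threaded it in along the hole axis.

**Last checks, by camera:**
- **Door:** the blue plate is centred on the frame axis to within about 1 mm, so it looks fully shut.
- **Pin:** the handle top is 52.1 mm above the blue plate (52 expected), and the pin is about 1–2 mm off the axis. Its tip shows below the steel knuckle, and the collar sits on the blue one.
- **Surroundings:** the image around the basket, mug and teapot is unchanged. The bowl looks to be in place, though I did not compare it numerically.

**What disagreed or stayed unclear:**
- **Tilt:** in-hand tilt readings from the scene camera ranged from about 12° to 31°, because that view is nearly edge-on. I trusted the depth and rim geometry instead, and the pin went in with almost no force until it seated.
- **Collar height:** the collar top read 4.3 mm against 6 expected, which is within measuring error.
- **Spoons:** the image changed near the rightmost spoon because the arm covers it in the last view. I took that spoon as untouched.
- **Look-alikes:** the black and white ones fell over by themselves early on, before the gripper came near them.

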